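Set the stop block of the pasta-strip length gauge

ROBOT

A 6-joint arm with a two-finger parallel gripper is mounted at the origin on the work surface. World frame = base frame: x ahead of the robot, y to its left, z up, the work surface at z = 0. Lengths are in mm, angles in rad, forces in N, time in s.
With the tool pointing down it reaches from about 350 to 850 mm from the base axis. Payload 8.1 kg.
Tool frame: the origin (TCP) lies midway between the tips of the shut fingers; the grasp point (between the pads) lies 19 mm behind it (bot.grip_depth is the z of the grasp point in the tool frame, in mm); z points along the fingers, y is the line along which they close (so a half turn about z gives the same grasp; the last joint's range is limited). The gripper opens to 85 mm and grips with 20 to 120 N. Pads are 22 mm wide; open, the fingers measure 114 mm over their backs; the gripper's body (76 mm by 85 mm) begins 54 mm behind the grasp point. The pads swing forward as they close: fully open they stand 13 mm farther back than shut.
Start: joints at [-1.193, 0.13, 1.488, -0, 1.523, -0.085], TCP at [267.893, -536.879, 231.292] pointing down, gripper open.
Joint ranges: [-2.96, 2.96], [-0.89, 2.26], [0.02, 2.5], [-1.34, 4.48], [0, 2.73], [-2.66, 2.66]. Speed limits (rad/s): [2.39, 2.39, 2.79, 3.14, 3.14, 3.14].

INTERFACE

Orientations are given as [roll, pitch, yaw] about the fixed x, y, z axes, in that order (R = Rz(yaw) Ry(pitch) Rx(roll)).
In Python, from station import bot gives the robot as it stands.
- The arm moves only by the shell command python3 -m creep 'ROWS' [FORCE]. ROWS is JSON, a list that holds one entry, the list of rows, each a list of 7 numbers: the opening, from -1 (shut) to 1 (fully open), then the shift along the tool's x, y, z normalised to -1 to 1, where 1 is 200 mm, then the turn, a rotation vector about the tool's x, y, z normalised to -1 to 1, where 1 is 180 degrees. In form: [[[claw, tx, ty, tz, wx, wy, wz], ...]]. A call has 1 to 5 rows; each row is the pose to reach, as a shift and turn from the pose commanded when the call began, along the tool's axes at that moment, turning the shorter way round; what a row does not reach only later rows make up. A row lasts 1/8 s, in which the tool goes at most 62.5 mm and 10.7 degrees, less where a joint would pass 70% of its speed; a pose out of reach is approached as far as the arm can. A call with a number of a shift or a turn outside -1 to 1 is refused whole. A call with a gripper value outside its range is refused whole. The fingers move at their own pace and stop on an object; FORCE is the grip in N (left out, the last holds). Time passes only in rows, so rows that repeat a pose let the fingers close. It gives the time, the measured TCP pose, the force, the opening and the grip force at its end, in the units of the state.
- bot.sense(): the state, without advancing time (a new reading comes with each control period).
- bot.snapshot(name): name is "side" or "top" or "wrist"; returns a dict with "frame" (384x512x3 uint8, red, green, blue), "range_z" (384x512 float32, mm along the optical axis (not along the pixel's ray), 0 where there is no reading), "fx", "fy", "cx", "cy" (pixels), "k1" (the pictures are not rectified: a ray, as slopes to the right and down, at radius r is drawn at 1 + k1 r^2 times it, then the intrinsics apply), "world_from_camera" (4x4, takes a point from camera to world coordinates). Camera axes: x right, y down, z forward; pixel columns grow to the right and rows downward; lengths in mm; the calibration is good to about 2 mm. A picture is of the moment at which its call begins.
- bot.sign_off(): hands the job in; it is judged then, once.
The state is a dict: "clock": time; "qpos": joint angles; "joint_velocities": joint speeds; "joint_efforts": joint torques, N m; "tool_pos": TCP position; "tool_rot": TCP orientation; "force": force on the tool from outside, world axes, zero at the start; "ft_torque": the same for the moment, N m; "opening": finger opening in mm; "gripper_force": force on a finger pad.
Only numpy, scipy, OpenCV 4.12 (cv2) and the standard library are available. Lean on these libraries where they do the work, as an engineer would, in place of code of your own. Each camera call takes 0.05 s, during which the arm holds its last target. There are 200 camera calls.

TASK

Set the pasta-strip gauge to the clipped length: take the loose metal lid off its spring chamber and lay it flat, right way up, on the wooden chopping board. Then draw the sprung slide out by its paddle, towards the gauge's open end, until the ridge on the wooden stop block it pushes is level with the ridge of the clip on the gauge's rim, and ease the paddle all the way back home without letting it snap, so that the block stays at the clip. Do not drop the lid or disturb the other things on the bench.

Things in the scene. Friction and masses are not known exactly. Their poses are not given: they have to be found in the camera images.
- gauge: Fixed steel trough, 78 wide outside, 70 inside. Origin on the bench under the front face of the paddle at home; -x points along the trough to its open end, the way the slide is pulled; y left, z up. Lidded chamber x -22 to +74: side walls and back wall (4 thick) 60 high, no front wall. Open channel x -22 to -162: walls 30 high, floor 4. Spring barrel 28 dia behind, to x +174.
- slide (a joint): How far the sprung slide is pulled out, in m: 0 is home, 0.14 the most. The spring pulls back with 2.5 N at home, about 6.5 N near the end. At home a gap of 62 is free between the paddle's back face and the chamber's back wall, open from above once the lid is off.
- paddle_front (a point): Middle of the top edge, 52 above the bench, of the front face of the slide's upright steel paddle (62 wide, 8 thick, from 6 to 52 above the bench). This face pushes the block. A rod 8 dia runs back from the paddle into the barrel, 9 to 17 above the bench: keep fingertips above 20.
- paddle_back (a point): Point on the paddle's back face, in the middle of its width, 40 above the bench: push here to pull the slide out. Axes as the gauge.
- block: Loose beech stop block standing across the channel, 30 long (x) x 66 wide x 36 high, with a ridge 4 x 4 across the middle of its top; weighs about 0.15 kg. Origin in the middle of its underside, directly under the ridge. It stands some way in front of the paddle, which pushes it along; nothing else holds it.
- clip: Dark steel clip fixed on the left rim of the channel, 16 long, with a sharp ridge across. Origin on the ridge, at its inner half, 36 above the bench; axes as the gauge. It marks the length: the block's ridge must come level with it along the gauge's x.
- lid: Loose aluminium lid resting on the chamber's rim, plate 106 (x) x 90 (y) x 4, with locating ribs 6 deep under it. Origin in the middle of the plate's underside, which is 60 above the bench at the start; -x points to the edge that carries the upright tab, z up. Weighs about 0.2 kg. Lying on the board it rests on its ribs: origin 6 above the board's top.
- lid_tab (a point): Middle of the top edge of the lid's upright gripping tab: 8 thick (lid x), 50 wide (lid y), 30 high above the plate, standing along the lid's open-end edge, 49 from the lid's origin.
- board: Fixed dark wooden chopping board, 240 (x) x 200 (y) x 15 thick; origin in the middle of its underside.
- tin: small closed steel tin, 52 dia x 45 high, standing on a far corner of the chopping board; bystander. Origin: middle of its underside.
- brush: pastry brush with wooden handle, 190 long, lying flat between the gauge and the board; bystander. Origin: middle of its underside.
- mug: black mug, 80 dia x 95 high, with handle; bystander. Origin: middle of its underside.
- squeeze: white squeeze bottle, 64 dia x 180 high; bystander. Origin: middle of its underside.
- notes: pad of yellow notes, 76 x 76 x 22; bystander. Origin: middle of its underside.
- jar: glass jar with steel lid, 72 dia x 100 high; bystander. Origin: middle of its underside.
There are look-alikes about, which are no part of the job. Leave any orange or turquoise look-alike of the lid alone.

How it is judged:
By the outcome, as a careful person would: the job done as asked, in the order asked, and still so for the second after the job is handed in, with the robot touching nothing.
It also fails if it takes over 64 s, if anything falls off the work surface, if the arm or the gripper's body presses on something with over 40 N, if the wrist force passes 120 N, or if a joint passes its speed limit or range.

## Working session

There is one attempt and no reset: what is moved stays moved. The work goes in short steps, Python scripts to look and compute and a shell command to move; the robot and the scene stay as the last step left them, time stands still between calls to the robot, and variables do not carry over. Pictures are saved under pics/ and viewed, at most 10 in all, crops included, and the job is handed in when it is done.

```bash
ls; mkdir -p pics; cat > h.py <<'E'
import numpy as np, cv2
from station import bot
from scipy.spatial.transform import Rotation as R
def snap(n):
    s=bot.snapshot(n); np.savez('/tmp/'+n+'.npz',**s); return s
def load(n): return dict(np.load('/tmp/'+n+'.npz'))
def rays(s,uv):
    uv=np.atleast_2d(uv).astype(float)
    d=np.stack([(uv[:,0]-s['cx'])/s['fx'],(uv[:,1]-s['cy'])/s['fy']],1)
    u=d.copy()
    for _ in range(20): u=d/(1+s['k1']*(u**2).sum(1,keepdims=True))
    return np.c_[u,np.ones(len(u))]
def onplane(s,uv,z):
    T=s['world_from_camera']; r=rays(s,uv)@T[:3,:3].T; o=T[:3,3]
    return o+r*((z-o[2])/r[:,2])[:,None]
def cloud(s):
    h,w=s['range_z'].shape; vv,uu=np.mgrid[:h,:w]
    r=rays(s,np.c_[uu.ravel(),vv.ravel()])*s['range_z'].reshape(-1,1)
    T=s['world_from_camera']; P=r@T[:3,:3].T+T[:3,3]; P[s['range_z'].ravel()==0]=np.nan
    return P.reshape(h,w,3)
def save(s,f,crop=None,k=1):
    im=s['frame'][...,::-1]
    if crop: a,b,c,d=crop; im=im[b:d,a:c]
    cv2.imwrite('pics/'+f,cv2.resize(im,None,fx=k,fy=k,interpolation=cv2.INTER_CUBIC))
def rel(p=None,rpy=None):
    """print row numbers to reach tcp p, rpy from present measured pose"""
    st=bot.sense(); p0=np.array(st['tool_pos']); R0=R.from_euler('xyz',st['tool_rot'])
    R1=R.from_euler('xyz',rpy) if rpy is not None else R0
    t=R0.inv().apply(np.array(p)-p0)/200; w=(R0.inv()*R1).as_rotvec()/np.pi
    print('row',t.round(4),w.round(4))
E
python3 - <<'E'
from h import *
t=snap('top'); s=snap('side')
im=np.vstack([np.hstack([cv2.resize(t['frame'],(512,384)) ])])
save(t,'top1.png',k=1.5); save(s,'side1.png',k=1.5)
st=bot.sense(); print(st)
for q in (t,s): print(q['world_from_camera'].round(3),q['fx'],q['k1'])
E
```

```text
pics
{'clock': 0.1, 'qpos': array([-1.19338856e+00,  1.31087717e-01,  1.48915519e+00, -3.76890610e-05,
        1.52300169e+00, -8.53988772e-02]), 'joint_velocities': array([ 1.52808763e-03,  3.19862079e-05, -2.57797149e-03,  1.69307393e-03,
        1.70789214e-03, -5.68849548e-04]), 'joint_efforts': array([ 2.51400397e-04, -5.70953035e+01, -5.01942587e+01, -5.76714160e-05,
        8.18821922e-03, -5.14190248e-06]), 'tool_pos': array([ 267.70433253, -536.42185392,  230.35643292]), 'tool_rot': array([-3.13994352e+00, -1.03396546e-04,  4.62808395e-01]), 'force': array([-0.43273137,  0.27613451,  0.64317098]), 'ft_torque': array([-0.00223205, -0.00823694,  0.01268091]), 'gripper_force': 0.0, 'opening': 85.19958718323838}
[[-2.800000e-02 -9.980000e-01  5.200000e-02  4.395040e+02]
 [-1.000000e+00  2.700000e-02 -1.600000e-02  8.382800e+01]
 [ 1.400000e-02 -5.300000e-02 -9.990000e-01  1.700627e+03]
 [ 0.000000e+00  0.000000e+00  0.000000e+00  1.000000e+00]] 499.793429948571 -0.22129036020319515
[[-6.870000e-01 -5.500000e-01  4.750000e-01 -1.845780e+02]
 [-7.270000e-01  5.150000e-01 -4.540000e-01  7.877490e+02]
 [ 5.000000e-03 -6.570000e-01 -7.540000e-01  1.268352e+03]
 [ 0.000000e+00  0.000000e+00  0.000000e+00  1.000000e+00]] 468.54503919365567 -0.15255085001216945
```

View pics/top1.png

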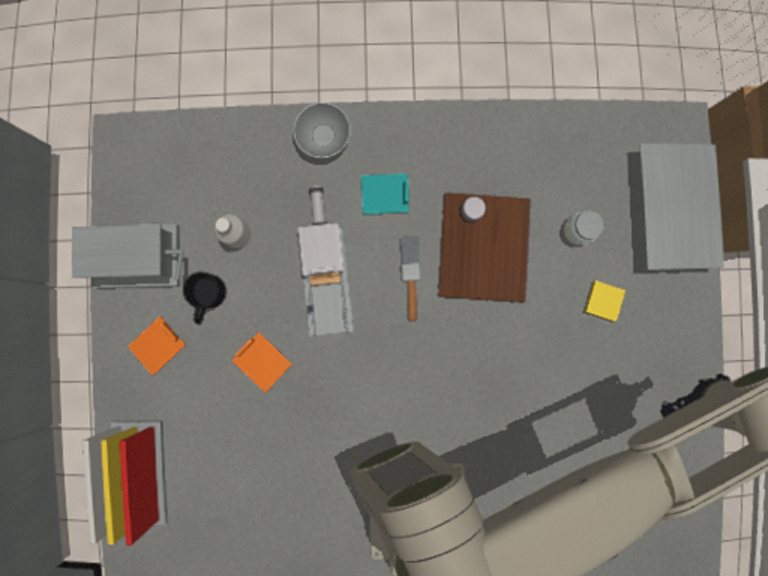

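View pics/side1.png

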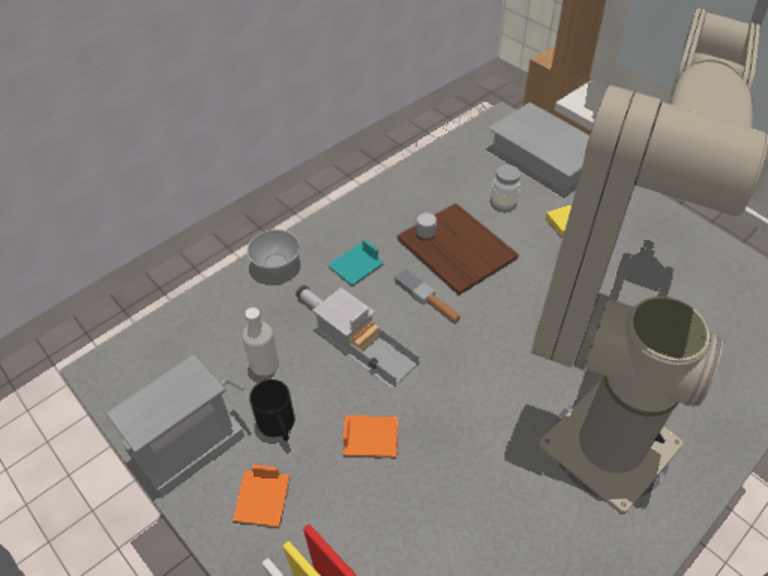

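The top view shows the grey lid at about (321,247), on the gauge. The clip is on the channel's left rim and the board is at about (485,247), with the tin on its far-left corner at (473,208). The side view shows the lid at (345,308), the block at (365,333) and the clip at (374,363).

Candidates for the lid, in top-view pixels: grey on the gauge (321,247), turquoise (385,193), orange (156,345) and orange (262,362). I choose the grey one on the spring chamber.

```bash
python3 - <<'E'
from h import *
t=load('top'); P=cloud(t); f=t['frame'].astype(int)
def region(a,b,c,d): 
    m=np.zeros(P.shape[:2],bool); m[int(b/1.5):int(d/1.5),int(a/1.5):int(c/1.5)]=1; return m
m=region(285,210,360,290)&(P[...,2]>52)&(P[...,2]<72)
q=P[m]; print('lid z',np.percentile(q[:,2],[5,50,95])); 
r=cv2.minAreaRect(q[:,:2].astype(np.float32)); print('lid',r)
m=region(285,180,365,345)&(P[...,2]>12)&(P[...,2]<72)
print('gauge',cv2.minAreaRect(P[m][:,:2].astype(np.float32)))
m=region(300,175,335,222)&(P[...,2]>15)&(P[...,2]<60)
q=P[m]; print('barrel',q.mean(0),q.min(0),q.max(0))
hsv=cv2.cvtColor(t['frame'],cv2.COLOR_RGB2HSV)
m=region(430,185,540,310)&(hsv[...,1]>100)
c=max(cv2.findContours(m.astype(np.uint8),0,1)[0],key=cv2.contourArea)
h=cv2.convexHull(c)[:,0]
r=cv2.minAreaRect(onplane(t,h,15)[:,:2].astype(np.float32)); print('board',r, 'z',np.nanmedian(P[m][:,2]))
m=region(455,190,492,225)&(P[...,2]>50)
q=P[m]; print('tin',q.mean(0),len(q))
m=region(395,230,425,325)&(P[...,2]>5); print('brush',cv2.minAreaRect(P[m][:,:2].astype(np.float32)),P[m][:,2].max())
save(t,'lid_crop.png',(185,110,260,240),4)
E
```

```text
lid z [57.92609519 64.00193628 70.16698793]
lid ((593.86328125, 198.95701599121094), (119.33567810058594, 87.1526870727539), 4.815040588378906)
gauge ((583.65869140625, 165.97946166992188), (332.4207763671875, 167.03817749023438), 6.5807905197143555)
barrel [705.47261008 206.33262948  27.15749275] [663.75189037 189.01706361  15.02063664] [745.57640765 225.36557595  41.38722363]
board ((598.1329345703125, -169.04498291015625), (195.94180297851562, 235.53257751464844), 84.68978881835938) z 14.54405553267793
tin [ 680.32687494 -141.84307891   59.08223873] 175
brush ((536.5957641601562, 4.090152740478516), (64.75584411621094, 210.81675720214844), 88.35673522949219) 29.444500932526353
```

View pics/lid_crop.png

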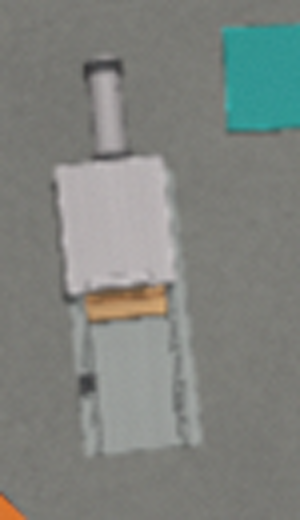

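The crop confirms it: a plain aluminium lid on the chamber with its tab along the lower (open-end) edge, the block just in front of it, and the dark clip on the left rim at crop (86,383). Next I plan the approach for a close wrist view.

```bash
cat >> h.py <<'E'
def chain(*poses):
    """each pose (x,y,z,yaw), tool down: prints the final row of one call each, from the measured pose"""
    st=bot.sense(); p0=np.array(st['tool_pos']); R0=R.from_euler('xyz',st['tool_rot'])
    for x,y,z,w in poses:
        p=np.array([x,y,z]); R1=R.from_euler('xyz',[np.pi,0,w])
        print('row',(R0.inv().apply(p-p0)/200).round(4),((R0.inv()*R1).as_rotvec()/np.pi).round(4),'rows>=',(np.linalg.norm(p-p0)/62.5).round(1)); p0,R0=p,R1
E
python3 -c "
from h import *
chain((380,-350,340,.86),(440,-130,340,1.26),(480,30,320,1.655),(500,190,300,1.655))"
```

```text
row [ 0.9186 -0.5843 -0.5472] [-5.000e-04 -1.000e-04 -1.264e-01] rows>= 3.9
row [ 1.0294 -0.4903 -0.    ] [ 0.      0.     -0.1273] rows>= 3.6
row [ 0.8228 -0.0542  0.1   ] [-0.      0.     -0.1257] rows>= 2.7
row [0.7888 0.1669 0.1   ] [0. 0. 0.] rows>= 2.6
```

```bash
python3 -m creep '[[[1,0.92,-0.58,-0.55,0,0,-0.126],[1,0.92,-0.58,-0.55,0,0,-0.126],[1,0.92,-0.58,-0.55,0,0,-0.126],[1,0.92,-0.58,-0.55,0,0,-0.126],[1,0.92,-0.58,-0.55,0,0,-0.126]]]' 50
python3 -m creep '[[[1,1,-0.49,0,0,0,-0.127],[1,1,-0.49,0,0,0,-0.127],[1,1,-0.49,0,0,0,-0.127],[1,1,-0.49,0,0,0,-0.127]]]'
python3 -c "
from h import *
chain((480,30,320,1.655),(500,190,300,1.655))"
```

```text
clock: 0.72
tool_pos: [383.1, -348.9, 344.2]
tool_rot: [3.137, -0.0, 0.863]
force: [0.3, -1.0, 0.3]
opening: 85.8
gripper_force: 0.0
clock: 1.23
tool_pos: [437.2, -133.6, 340.3]
tool_rot: [-3.14, -0.0, 1.259]
force: [-0.2, 0.4, 0.6]
opening: 85.5
gripper_force: 0.0
row [ 0.8443 -0.0469  0.1019] [-0.0004 -0.0002 -0.126 ] rows>= 2.7
row [0.7888 0.1669 0.1   ] [0. 0. 0.] rows>= 2.6
```

```bash
python3 -m creep '[[[1,0.84,-0.05,0.1,0,0,-0.126],[1,0.84,-0.05,0.1,0,0,-0.126],[1,0.84,-0.05,0.1,0,0,-0.126],[1,0.84,-0.05,0.1,0,0,-0.126]]]'
python3 -m creep '[[[1,0.79,0.17,0.1,0,0,0],[1,0.79,0.17,0.1,0,0,0],[1,0.79,0.17,0.1,0,0,0],[1,0.79,0.17,0.1,0,0,0]]]'
python3 - <<'E'
from h import *
w=snap('wrist'); save(w,'w1.png',k=1.5); print(w['world_from_camera'].round(3),w['fx'])
P=cloud(w); print(np.nanmin(P.reshape(-1,3),0),np.nanmax(P.reshape(-1,3),0))
E
```

```text
clock: 1.72
tool_pos: [479.2, 29.5, 319.4]
tool_rot: [-3.139, -0.001, 1.657]
force: [0.8, 0.1, 0.2]
opening: 85.3
gripper_force: 0.0
clock: 2.22
tool_pos: [500.1, 188.3, 299.6]
tool_rot: [-3.139, 0.001, 1.655]
force: [-0.8, -1.3, 0.2]
opening: 85.3
gripper_force: 0.0
[[ 9.96000e-01  8.20000e-02  2.10000e-02  4.95339e+02]
 [ 8.40000e-02 -9.55000e-01 -2.85000e-01  2.61263e+02]
 [-3.00000e-03  2.86000e-01 -9.58000e-01  4.41971e+02]
 [ 0.00000e+00  0.00000e+00  0.00000e+00  1.00000e+00]] 315.96417017823126
[  92.57215866 -254.96974915   -3.68067102] [939.71062191 406.77573614 394.79337391]
```

View pics/w1.png

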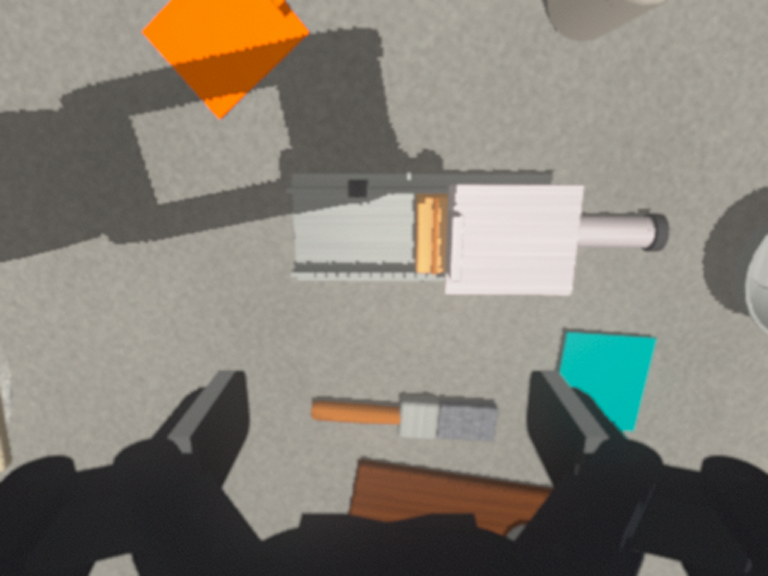

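The wrist view shows the lid at (515,240), its tab along the left edge at (455,240), the block at (430,235), the clip at (357,187) and the brush at (405,415).

```bash
python3 - <<'E'
from h import *
w=load('wrist'); P=cloud(w); hsv=cv2.cvtColor(w['frame'],cv2.COLOR_RGB2HSV)
def region(a,b,c,d): 
    m=np.zeros(P.shape[:2],bool); m[int(b/1.5):int(d/1.5),int(a/1.5):int(c/1.5)]=1; return m
m=region(435,175,600,305)&(P[...,2]>56)&(P[...,2]<70)
q=P[m]; print('plate z',np.median(q[:,2])); print('plate',cv2.minAreaRect(q[:,:2].astype(np.float32)))
m=region(400,175,600,305)&(P[...,2]>75); q=P[m]
if len(q): print('tab',cv2.minAreaRect(q[:,:2].astype(np.float32)),q[:,2].max(),len(q))
# lid image contour -> plane 64
b=(hsv[...,2]>195)&(hsv[...,1]<40)&region(435,175,600,305)
c=max(cv2.findContours(b.astype(np.uint8),0,1)[0],key=cv2.contourArea)
r=cv2.minAreaRect(onplane(w,c[:,0],64)[:,:2].astype(np.float32)); print('lid bright',r)
b=(hsv[...,1]>110)&region(400,185,450,285)
c=max(cv2.findContours(b.astype(np.uint8),0,1)[0],key=cv2.contourArea)
print('block z',np.nanpercentile(P[b][:,2],[50,95]),cv2.minAreaRect(onplane(w,c[:,0],36)[:,:2].astype(np.float32)))
b=(w['frame'].max(2)<60)&region(335,170,380,205)
c=max(cv2.findContours(b.astype(np.uint8),0,1)[0],key=cv2.contourArea)
print('clip',cv2.boundingRect(c),np.nanpercentile(P[b][:,2],[50,95]),cv2.minAreaRect(onplane(w,c[:,0],34)[:,:2].astype(np.float32)))
m=region(570,200,650,260)&(P[...,2]>20)&(P[...,2]<45);q=P[m];print('barrel',q.mean(0))
x=q[:,0];top=[(a,q[(x>a)&(x<a+15)][:,1].min(),q[(x>a)&(x<a+15)][:,1].max()) for a in range(650,740,15)];print(np.round(top,1))
# walls of the channel
m=region(285,165,420,290)&(P[...,2]>22)&(P[...,2]<40);print('walls',cv2.minAreaRect(P[m][:,:2].astype(np.float32)))
save(w,'w1c.png',(185,100,400,210),3.5)
E
```

```text
plate z 63.806247094542954
plate ((600.6083984375, 198.2890625), (106.18038177490234, 90.37956237792969), 4.9475202560424805)
tab ((551.8120727539062, 194.92930603027344), (8.370022773742676, 49.70207214355469), 4.527696132659912) 96.22700223236586 403
lid bright ((609.0235595703125, 198.7495880126953), (123.1199722290039, 89.60470581054688), 4.124274253845215)
block z [39.91956188 44.32163816] ((537.081787109375, 194.0469970703125), (23.15534782409668, 66.88392639160156), 5.84737491607666)
clip (236, 121, 4, 4) [36.07913999 37.60307424] ((470.9092712402344, 231.64305114746094), (3.5661535263061523, 3.50657320022583), 49.90252685546875)
barrel [698.91901215 207.51481609  26.09912044]Traceback (most recent call last):
  File "<stdin>", line 20, in <module>
    return umr_minimum(a, axis, None, out, keepdims, initial, where)
ValueError: zero-size array to reduction operation minimum which has no identity
```

The plate measures 106 x 90 at z 64 and the tab 8 x 50 at z 94, both as specified and 49 mm apart. I'll grip the tab.

```bash
python3 -c "
from h import *
chain((551.8,194.9,115,1.657),(551.8,194.9,69,1.657))"
```

```text
row [0.0185 0.2617 0.9249] [-0.0006  0.0003 -0.001 ] rows>= 3.1
row [ 0.   -0.    0.23] [0. 0. 0.] rows>= 0.7
```

```bash
python3 -m creep '[[[1,0.018,0.262,0.4,0,0,0],[1,0.018,0.262,0.8,0,0,0],[1,0.018,0.262,0.92,0,0,0],[1,0.018,0.262,0.92,0,0,0],[1,0.018,0.262,0.92,0,0,0]]]'
python3 -m creep '[[[1,0,0,0.12,0,0,0],[1,0,0,0.23,0,0,0],[1,0,0,0.23,0,0,0],[1,0,0,0.23,0,0,0]]]'
python3 -c "
from h import *
chain((551.8,194.9,69,1.657))"
```

```text
clock: 2.9
tool_pos: [552.9, 194.5, 118.7]
tool_rot: [3.141, 0.0, 1.652]
force: [0.4, -1.2, 0.8]
opening: 85.4
gripper_force: 0.0
clock: 3.4
tool_pos: [554.3, 195.9, 74.6]
tool_rot: [3.137, -0.001, 1.653]
force: [0.4, 0.1, -0.0]
opening: 85.5
gripper_force: 0.0
row [-0.0041 -0.0128  0.0281] [ 0.0014 -0.0002 -0.0012] rows>= 0.1
```

```bash
python3 -m creep '[[[1,-0.004,-0.012,0.026,0,0,0],[1,-0.004,-0.012,0.026,0,0,0],[0.2,-0.004,-0.012,0.026,0,0,0],[-0.4,-0.004,-0.012,0.026,0,0,0],[-1,-0.004,-0.012,0.026,0,0,0]]]' 50
python3 -m creep '[[[-1,0,0,0,0,0,0],[-1,0,0,0,0,0,0],[-1,0,0,0,0,0,0],[-1,0,0,0,0,0,0]]]'
```

```text
clock: 4.03
tool_pos: [550.0, 194.6, 66.1]
tool_rot: [-3.142, -0.0, 1.653]
force: [-0.6, 0.1, 0.1]
opening: 32.2
gripper_force: 0.0
clock: 4.53
tool_pos: [550.0, 194.6, 66.2]
tool_rot: [3.141, -0.0, 1.653]
force: [0.0, 0.5, 1.4]
opening: 6.6
gripper_force: 50.2
```

```bash
python3 -m creep '[[[-1,0,0,-0.03,0,0,0],[-1,0,0,-0.08,0,0,0],[-1,0,0,-0.15,0,0,0],[-1,0,0,-0.22,0,0,0],[-1,0,0,-0.3,0,0,0]]]'
python3 - <<'E'
from h import *
chain((551,194,150,1.657))
w=snap('side'); save(w,'s2.png',(170,160,330,290),4)
E
```

```text
clock: 5.15
tool_pos: [550.1, 194.6, 127.5]
tool_rot: [3.141, -0.0, 1.653]
force: [-0.2, 0.4, -1.9]
opening: 6.9
gripper_force: 49.6
row [-0.0036  0.0043 -0.1125] [ 0.0002 -0.     -0.0011] rows>= 0.4
```

View pics/s2.png

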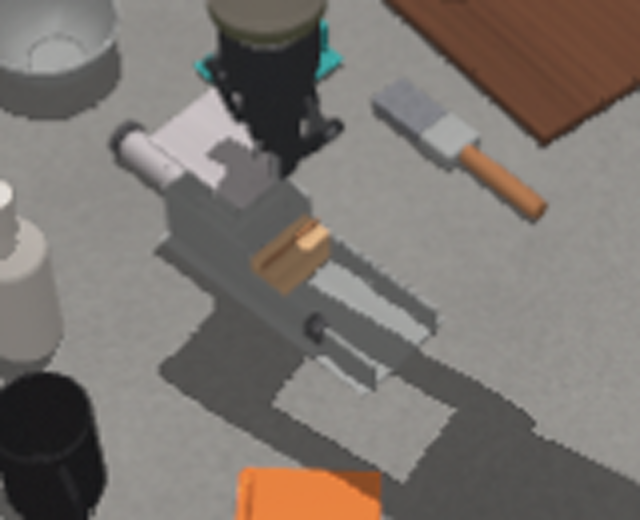

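The lid is lifted level in the gripper and clear of the gauge. The block is undisturbed at crop (290,255). I'll carry the lid over the board.

```bash
python3 -c "
from h import *
chain((535,5,165,1.653),(516,-184,165,1.653),(516,-184,40,1.653),(516,-184,27.5,1.653))"
```

```text
row [-0.9399 -0.1599 -0.1754] [ 0.0013 -0.0002  0.0001] rows>= 3.1
row [-0.934  -0.1723 -0.    ] [0. 0. 0.] rows>= 3.0
row [ 0.    -0.     0.625] [0. 0. 0.] rows>= 2.0
row [ 0.     -0.      0.0625] [0. 0. 0.] rows>= 0.2
```

```bash
python3 -m creep '[[[-1,-0.1,-0.02,-0.1,0,0,0],[-1,-0.3,-0.05,-0.17,0,0,0],[-1,-0.55,-0.09,-0.17,0,0,0],[-1,-0.78,-0.13,-0.17,0,0,0],[-1,-0.94,-0.16,-0.17,0,0,0]]]'
python3 -m creep '[[[-1,-0.2,-0.04,0,0,0,0],[-1,-0.45,-0.08,0,0,0,0],[-1,-0.7,-0.13,0,0,0,0],[-1,-0.87,-0.16,0,0,0,0],[-1,-0.93,-0.17,0,0,0,0]]]'
python3 -m creep '[[[-1,0,0,0.1,0,0,0],[-1,0,0,0.25,0,0,0],[-1,0,0,0.4,0,0,0],[-1,0,0,0.52,0,0,0],[-1,0,0,0.6,0,0,0]]]'
python3 -m creep '[[[-1,0,0,0,0,0,0],[-1,0,0,0,0,0,0]]]'
python3 -c "
from h import *
chain((516,-184,27.5,1.653))"
```

```text
clock: 5.82
tool_pos: [533.4, 2.7, 160.7]
tool_rot: [3.141, 0.0, 1.652]
force: [1.7, 1.1, -2.1]
opening: 7.2
gripper_force: 49.6
clock: 6.45
tool_pos: [514.8, -185.6, 160.5]
tool_rot: [3.141, 0.001, 1.651]
force: [0.1, 0.8, -1.8]
opening: 7.3
gripper_force: 49.7
clock: 7.08
tool_pos: [513.9, -181.4, 37.3]
tool_rot: [-3.139, -0.002, 1.655]
force: [-0.3, 0.7, -1.9]
opening: 6.9
gripper_force: 49.6
clock: 7.32
tool_pos: [515.8, -183.5, 40.9]
tool_rot: [3.14, 0.001, 1.654]
force: [-0.6, 0.1, -2.9]
opening: 6.6
gripper_force: 49.7
row [-0.0027  0.0008  0.067 ] [0.0004 0.0002 0.0003] rows>= 0.2
```

```bash
python3 -m creep '[[[-1,0,0,0.015,0,0,0],[-1,0,0,0.03,0,0,0],[-1,0,0,0.045,0,0,0],[-1,0,0,0.055,0,0,0],[-1,0,0,0.055,0,0,0]]]'
python3 -m creep '[[[-1,0,0,0.005,0,0,0],[-1,0,0,0.01,0,0,0],[-1,0,0,0.01,0,0,0]]]'
```

```text
clock: 7.95
tool_pos: [514.8, -183.5, 28.8]
tool_rot: [-3.141, -0.0, 1.653]
force: [-0.2, 0.2, -1.3]
opening: 6.7
gripper_force: 49.7
clock: 8.32
tool_pos: [515.2, -183.6, 27.2]
tool_rot: [3.141, 0.0, 1.653]
force: [-0.1, -1.1, -0.8]
opening: 7.1
gripper_force: 49.9
```

```bash
python3 -m creep '[[[-1,0,0,0.005,0,0,0],[-1,0,0,0.005,0,0,0],[-1,0,0,0.005,0,0,0]]]'
```

```text
clock: 8.7
tool_pos: [515.2, -183.7, 27.1]
tool_rot: [3.141, 0.0, 1.654]
force: [-5.7, 1.8, 8.8]
opening: 7.2
gripper_force: 51.2
```

```bash
python3 -m creep '[[[-1,0,0,0.005,0,0,0],[-1,0,0,0.005,0,0,0],[-1,0,0,0.005,0,0,0]]]'
```

```text
clock: 9.07
tool_pos: [515.2, -183.7, 27.1]
tool_rot: [-3.142, 0.0, 1.654]
force: [-10.7, 3.0, 17.3]
opening: 6.8
gripper_force: 52.7
```

The lid is on the board. I'll relax the push and release.

```bash
python3 -m creep '[[[-1,0,0,-0.007,0,0,0],[-0.7,0,0,-0.007,0,0,0],[-0.4,0,0,-0.007,0,0,0],[-0.2,0,0,-0.007,0,0,0],[0,0,0,-0.007,0,0,0]]]'
python3 -m creep '[[[0,0,0,0,0,0,0],[0,0,0,-0.1,0,0,0],[0,0,0,-0.35,0,0,0],[0,0,0,-0.6,0,0,0],[0,0,0,-0.6,0,0,0]]]'
python3 - <<'E'
from h import *
t=snap('top');P=cloud(t)
m=np.zeros(P.shape[:2],bool); m[120:215,285:365]=1; hsv=cv2.cvtColor(t['frame'],cv2.COLOR_RGB2HSV)
k=m&(P[...,2]>20)&(P[...,2]<35)&(hsv[...,1]<60); q=P[k]; print(np.median(q[:,2]),cv2.minAreaRect(q[:,:2].astype(np.float32)))
# row to a high view pose over the gauge
chain((530,0,200,1.657),(555,180,220,1.657))
E
```

```text
clock: 9.7
tool_pos: [515.0, -183.6, 26.4]
tool_rot: [-3.141, -0.0, 1.653]
force: [0.6, -0.2, -0.0]
opening: 42.7
gripper_force: 0.0
clock: 10.32
tool_pos: [518.3, -185.1, 152.2]
tool_rot: [3.133, 0.005, 1.653]
force: [0.9, 0.0, -0.9]
opening: 43.2
gripper_force: 0.0
25.47818647133613 ((610.498779296875, -151.88941955566406), (178.68423461914062, 125.72454833984375), 32.557376861572266)
row [ 0.9125  0.1432 -0.2555] [ 0.0015  0.0008 -0.0011] rows>= 3.1
row [ 0.8859  0.202  -0.1   ] [0. 0. 0.] rows>= 2.9
```

The plate's top reads z 25.5 against an expected 25, so the lid lies on its ribs. Now to the gauge with the fingers shut.

```bash
python3 -m creep '[[[-1,0.2,0.03,-0.25,0,0,0],[-1,0.45,0.07,-0.25,0,0,0],[-1,0.7,0.11,-0.25,0,0,0],[-1,0.91,0.14,-0.25,0,0,0]]]'
python3 -m creep '[[[-1,0.2,0.05,-0.1,0,0,0],[-1,0.45,0.1,-0.1,0,0,0],[-1,0.65,0.15,-0.1,0,0,0],[-1,0.65,0.15,-0.1,0,0,0],[-1,0.65,0.15,-0.1,0,0,0]]]'
python3 - <<'E'
from h import *
w=snap('wrist'); save(w,'w3.png',k=1.5); snap('top'); print(bot.sense()['tool_pos'])
E
```

```text
clock: 10.88
tool_pos: [527.0, 2.0, 194.8]
tool_rot: [-3.139, -0.001, 1.654]
force: [-0.4, -0.4, 0.9]
opening: 0.0
gripper_force: 0.0
clock: 11.5
tool_pos: [546.4, 131.7, 215.0]
tool_rot: [-3.139, 0.001, 1.654]
force: [0.2, -0.5, -0.0]
opening: 0.3
gripper_force: 0.0
[546.75069458 131.02846908 215.65999836]
```

View pics/w3.png

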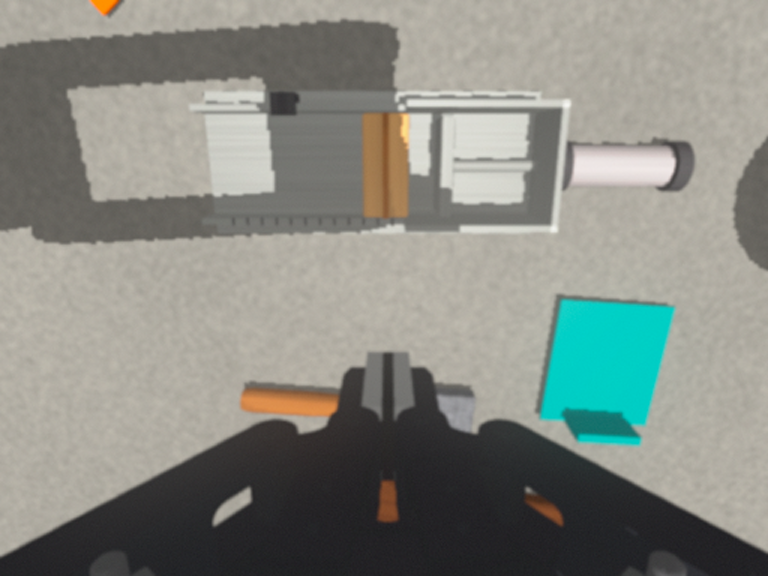

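The view shows the paddle at (447,145) and the open gap behind it at (490,165). The back wall is at (563,165), the block with its ridge at (386,165), and the clip at (284,103). I'll measure everything along the gauge's x.

```bash
cat >> h.py <<'E'
G=np.array([np.cos(.0864),np.sin(.0864)])
N=np.array([-G[1],G[0]])
O=np.array([574.7,195.9])   # provisional gauge origin: lid origin - 26 along x
def gc(p): d=np.atleast_2d(p)[:,:2]-O; return np.c_[d@G,d@N]
def region(P,a,b,c,d):
    m=np.zeros(P.shape[:2],bool); m[int(b/1.5):int(d/1.5),int(a/1.5):int(c/1.5)]=1; return m
def pr(n,m,P):
    q=P[m]; g=gc(q); print(n,len(q),'x',np.percentile(g[:,0],[2,50,98]).round(1),'y',np.percentile(g[:,1],[2,50,98]).round(1),'z',np.percentile(q[:,2],[5,50,95]).round(1))
E
python3 - <<'E'
from h import *
w=load('wrist');P=cloud(w);z=P[...,2];f=w['frame'];hsv=cv2.cvtColor(f,cv2.COLOR_RGB2HSV)
pr('paddle',region(P,425,105,470,225)&(z>46)&(z<57),P)
m=region(P,425,120,470,210)&(z>46)&(z<57); print(cv2.minAreaRect(gc(P[m]).astype(np.float32)))
pr('backwall',region(P,545,110,585,230)&(z>52),P)
print('walls rect',cv2.minAreaRect(gc(P[region(P,395,90,590,240)&(z>54)&(z<66)]).astype(np.float32)))
b=(hsv[...,1]>100)&region(P,350,100,420,225)
pr('block',b&(z>33),P); pr('ridge by depth',b&(z>38.7),P)
c=max(cv2.findContours(b.astype(np.uint8),0,1)[0],key=cv2.contourArea)
print(cv2.boundingRect(c)); 
d=(f.max(2)<50)&region(P,262,85,305,120); pr('clip',d,P)
print('clip uv',np.argwhere(d).min(0),np.argwhere(d).max(0))
g=gc(P[d]); zz=P[d][:,2]
for a in range(int(g[:,0].min()),int(g[:,0].max())+1,2):
    k=(g[:,0]>=a)&(g[:,0]<a+2)
    if k.any(): print(a,zz[k].round(1).max(),end='; ')
print()
gb=gc(P[b]);zb=P[b][:,2]
for a in range(int(gb[:,0].min()),int(gb[:,0].max())+1,2):
    k=(gb[:,0]>=a)&(gb[:,0]<a+2)
    if k.any(): print(a,np.median(zb[k]).round(1),end='; ')
print()
print(f[100:160:6,235:275].mean(2).astype(int)[4:6])
E
```

```text
paddle 706 x [-5.5  3.8 14.1] y [-34.5   0.9  35.8] z [47.5 51.8 54.4]
((4.0943708419799805, 1.5952892303466797), (53.69688415527344, 8.190312385559082), 89.70039367675781)
backwall 571 x [68.6 70.5 73.7] y [-35.5   0.2  32.9] z [53.1 59.2 60.6]
walls rect ((26.264453887939453, 0.5962791442871094), (78.18798828125, 96.5228500366211), 89.87066650390625)
block 2007 x [-48.4 -34.4 -20.8] y [-29.8   2.5  31.9] z [38.6 40.  44.1]
ridge by depth 1863 x [-48.3 -34.4 -20.9] y [-29.5   2.5  31.9] z [39.  40.1 44.2]
(242, 75, 30, 70)Traceback (most recent call last):
  File "<stdin>", line 11, in <module>
  File "h.py", line 44, in pr
    q=P[m]; g=gc(q); print(n,len(q),'x',np.percentile(g[:,0],[2,50,98]).round(1),'y',np.percentile(g[:,1],[2,50,98]).round(1),'z',np.percentile(q[:,2],[5,50,95]).round(1))
                                        ~~~~~~~~~~~~~^^^^^^^^^^^^^^^^^^
    return _quantile_unchecked(
        a, q, axis, out, overwrite_input, method, keepdims, weights)
    return _ureduce(a,
                    func=_quantile_ureduce_func,
    ...<5 lines>...
                    overwrite_input=overwrite_input,
                    method=method)
    r = func(a, **kwargs)
    result = _quantile(arr,
                       quantiles=q,
    ...<2 lines>...
                       out=out,
                       weights=wgt)
    slices_having_nans = np.isnan(arr[-1, ...])
                                  ~~~^^^^^^^^^
IndexError: index -1 is out of bounds for axis 0 with size 0
```

```bash
python3 - <<'E'
from h import *
w=load('wrist');P=cloud(w);z=P[...,2];f=w['frame'];hsv=cv2.cvtColor(f,cv2.COLOR_RGB2HSV)
b=(hsv[...,1]>100)&region(P,350,100,420,225)
pr('ridge by depth',b&(z>42.5),P)
d=(f.max(2)<75)&region(P,255,80,315,125)&(z>28); pr('clip',d,P)
uv=np.argwhere(d)[:,::-1]; print('uv',uv.min(0),uv.max(0)); print('plane34',gc(onplane(w,[uv.min(0)-.5,uv.max(0)+.5],34)).round(1))
g=gc(P[d]); zz=P[d][:,2]
for a in range(int(g[:,0].min())-1,int(g[:,0].max())+1,1):
    k=(g[:,0]>=a)&(g[:,0]<a+1)
    if k.any(): print(a,np.median(zz[k]).round(1),zz[k].max().round(1),end='; ')
print(); print(f[60:78,172:206].max(2))
E
```

```text
ridge by depth 311 x [-36.4 -34.4 -32.3] y [-29.9   4.5  32.5] z [42.8 43.8 44.9]
clip 228 x [-107.2  -99.3  -92.4] y [34.3 40.5 46. ] z [32.6 34.3 36.7]
uv [181  61] [197  75]
plane34 [[-107.    47.3]
 [ -91.5   33.8]]
-108 33.8 34.4; -107 33.8 35.6; -106 33.5 35.6; -105 33.4 35.5; -104 34.3 35.9; -103 34.9 36.8; -102 35.9 37.0; -101 36.4 37.9; -100 35.9 37.6; -99 35.2 36.3; -98 34.2 35.8; -97 33.4 35.5; -96 33.9 35.2; -95 33.6 35.4; -94 33.8 35.4; -93 34.0 34.9; 
[[180 178 178 167 140 117 107 101  98  96  98  98  98  95  92  91  91  94
   97  96  97  97  96  97 101 104 109 111 112 111 111 112 110 111]
 [199 199 197 179 145 120 108  98  85  82  84  81  81  77  72  73  72  76
   79  79  81  82  81  84  89 101 109 117 120 121 121 120 120 121]
 [215 215 213 194 152 123 114  97  75  65  65  65  65  64  60  60  57  61
   62  63  64  66  66  66  71  82  97 112 121 124 124 126 123 125]
 [218 219 215 196 153 125 115  98  75  63  61  62  59  57  57  54  57  57
   57  59  59  62  61  62  61  63  76 101 117 125 125 124 125 124]
 [216 217 215 194 154 125 116  98  75  63  63  63  61  59  56  53 
[... 1208 characters left out ...]
 133 115 113 114 112 110 103  85  64  60  60  59  58  56  55  56  55
   56  59  61  61  60  60  69  86 107 112 113 112 112 115 113 112]
 [143 130 122 119 117 112 106  99  81  67  60  58  61  56  58  54  58  55
   57  58  60  59  60  61  67  81 100 106 108 107 106 107 106 107]
 [157 155 154 152 150 139 118  98  85  67  61  63  62  59  59  58  58  59
   60  61  63  62  62  63  66  82 101 109 109 108 109 109 109 109]
 [195 194 193 195 191 173 137 112  96  84  81  81  79  78  79  77  78  77
   78  79  79  79  79  80  83  95 109 115 116 117 117 116 117 116]
 [210 210 211 212 208 187 146 120 110 106 105 107 107 106 106 106 107 107
  106 107 108 107 109 107 108 114 118 122 120 120 121 121 120 121]]
```

All in one frame along gauge x: the paddle front is at 0.1, the block ridge at -34.4 and the clip ridge at about -100.2. The block must therefore move 66, a pull of about 85. The back wall's inner face is at 70. I'll enter the gap at x≈39.

```bash
python3 - <<'E'
from h import *
p=O+39*G+.8*N; q=O+30*G+.8*N; print(p,q)
chain((*p,110,1.657),(*p,30,1.657),(*q,30,1.657))
E
```

```text
[613.48548978 200.06242512] [604.5190612  199.28579221]
row [0.3171 0.3614 0.5277] [-0.0004  0.0001 -0.0015] rows>= 2.3
row [ 0.  -0.   0.4] [0. 0. 0.] rows>= 1.3
row [-0.    -0.045 -0.   ] [0. 0. 0.] rows>= 0.1
```

```bash
python3 -m creep '[[[-1,0.317,0.361,0,0,0,-0.0015],[-1,0.317,0.361,0.3,0,0,-0.0015],[-1,0.317,0.361,0.52,0,0,-0.0015],[-1,0.317,0.361,0.52,0,0,-0.0015],[-1,0.317,0.361,0.52,0,0,-0.0015]]]'
python3 -c "
from h import *
print(gc(bot.sense()['tool_pos']))
chain((613.5,200.1,29,1.657))"
```

```text
clock: 12.22
tool_pos: [614.7, 200.4, 114.5]
tool_rot: [3.14, -0.0, 1.657]
force: [-0.1, 0.1, 1.2]
opening: -0.1
gripper_force: 0.0
[[40.23499919  1.07848454]]
row [-0.0013 -0.0068  0.4276] [ 0.0005 -0.     -0.    ] rows>= 1.4
```

```bash
python3 -m creep '[[[-1,0,-0.005,0.12,0,0,0],[-1,0,-0.005,0.24,0,0,0],[-1,0,-0.005,0.34,0,0,0],[-1,0,-0.005,0.4,0,0,0],[-1,0,-0.005,0.4,0,0,0]]]'
python3 -m creep '[[[-1,0,0,0,0,0,0],[-1,0,0,0,0,0,0]]]'
python3 - <<'E'
from h import *
s=bot.sense();print(s['tool_pos'],gc(s['tool_pos']),s['force'])
w=snap('wrist'); save(w,'w4.png',k=1.5)
E
```

```text
clock: 12.85
tool_pos: [612.6, 201.0, 32.2]
tool_rot: [-3.141, 0.0, 1.658]
force: [0.3, 0.9, 0.9]
opening: -0.0
gripper_force: 0.0
clock: 13.1
tool_pos: [613.6, 201.4, 33.6]
tool_rot: [3.14, -0.0, 1.658]
force: [-0.5, 0.4, 0.4]
opening: 0.3
gripper_force: 0.0
[613.61240981 201.42943565  33.64405238] [[39.24440942  2.15095911]] [-0.53313816  0.4227807   0.42278791]
```

View pics/w4.png

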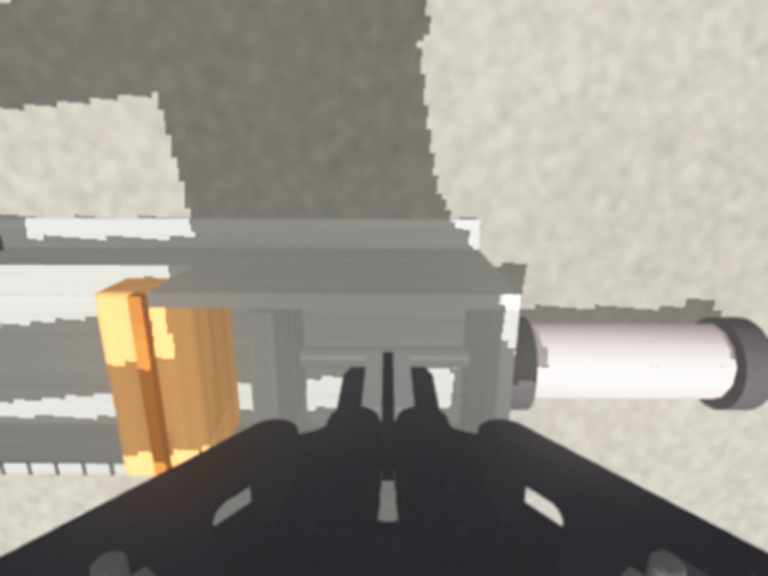

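The fingers are in the gap, paddle at (280,350) and back wall at (487,350), clear of both. I start the pull slowly.

```bash
python3 -m creep '[[[-1,-0.006,-0.025,0.01,0,0,0],[-1,-0.006,-0.045,0.01,0,0,0],[-1,-0.006,-0.06,0.01,0,0,0],[-1,-0.006,-0.075,0.01,0,0,0],[-1,-0.006,-0.09,0.01,0,0,0]]]'
python3 -m creep '[[[-1,0,-0.015,0,0,0,0],[-1,0,-0.03,0,0,0,0],[-1,0,-0.045,0,0,0,0],[-1,0,-0.06,0,0,0,0],[-1,0,-0.06,0,0,0,0]]]'
cat >> h.py <<'E'
def meas():
    s=bot.sense(); print('tcp g',gc(s['tool_pos']).round(1),s['tool_pos'].round(1),'F',s['force'].round(1))
    for n in('wrist','top','side'):
        w=snap(n);P=cloud(w);z=P[...,2];g=gc(P.reshape(-1,3)).reshape(*z.shape,2);hsv=cv2.cvtColor(w['frame'],cv2.COLOR_RGB2HSV)
        inn=(abs(g[...,1])<32)&(g[...,0]>-175)&(g[...,0]<70)
        b=inn&(hsv[...,1]>90)&(hsv[...,0]<25)&(z>38)&(z<47)
        if b.sum()>20: pr(n+' blocktop',b,P)
        if (b&(z>42.5)).sum()>10: pr(n+' ridge',b&(z>42.5),P)
        k=inn&(hsv[...,1]<60)&(abs(z-52)<2.5)&(w['frame'].max(2)>50)&(g[...,0]<15)
        if k.sum()>10: pr(n+' paddle',k,P)
        d=(w['frame'].max(2)<75)&(abs(g[...,1]-40)<8)&(g[...,0]<-75)&(g[...,0]>-125)&(z>28)&(z<42)
        if d.sum()>10: pr(n+' clip',d,P)
E
python3 -c "
from h import *
meas()"
```

```text
clock: 13.78
tool_pos: [594.9, 198.5, 30.6]
tool_rot: [3.141, -0.0, 1.658]
force: [2.9, 0.8, -0.9]
opening: -0.0
gripper_force: 1.5
clock: 14.4
tool_pos: [582.9, 197.4, 30.6]
tool_rot: [3.142, -0.0, 1.658]
force: [2.8, 1.4, -1.2]
opening: -0.1
gripper_force: 1.3
tcp g [[8.3 0.8]] [582.9 197.4  30.6] F [ 2.8  1.4 -1.2]
wrist blocktop 5383 x [-48.1 -33.6 -19.9] y [-13.6  11.   30.9] z [38.9 40.  44.1]
wrist ridge 822 x [-36.4 -34.2 -32.2] y [-8.1 12.6 31.1] z [42.9 43.8 44.8]
wrist paddle 1602 x [-12.   -7.7  12.5] y [-2.2 13.7 31.5] z [50.5 51.8 53.1]
wrist clip 126 x [-104.1  -92.5  -91.6] y [38.7 45.4 47.4] z [28.3 30.9 33.2]
top blocktop 56 x [-49. -37. -24.] y [-29.2 -10.5  30.1] z [38.9 41.7 45.2]
top ridge 25 x [-49.2 -36.8 -23.8] y [-27.6  -8.4  29.7] z [42.6 43.6 46.1]
side blocktop 110 x [-49.6 -37.1 -23.1] y [-27.9   1.7  30.9] z [38.9 41.3 46.1]
side ridge 42 x [-49.9 -34.8 -25.6] y [-27.2   0.8  30.9] z [42.7 43.8 46.5]
side paddle 22 x [-13.8  -9.2  12.2] y [-15.5  13.3  30.7] z [49.7 51.4 54.1]
```

Contact at 2.8 N and the paddle front has moved to -12, so TCP-to-paddle-front is about 20.3. The target TCP is then x ≈ -65. I'll continue gently through block contact.

```bash
python3 -m creep '[[[-1,0,-0.01,0,0,0,0],[-1,0,-0.02,0,0,0,0],[-1,0,-0.03,0,0,0,0],[-1,0,-0.04,0,0,0,0],[-1,0,-0.05,0,0,0,0]]]'
python3 -m creep '[[[-1,0,-0.015,0,0,0,0],[-1,0,-0.035,0,0,0,0],[-1,0,-0.055,0,0,0,0],[-1,0,-0.075,0,0,0,0],[-1,0,-0.095,0,0,0,0]]]'
python3 -m creep '[[[-1,0,-0.02,0,0,0,0],[-1,0,-0.04,0,0,0,0],[-1,0,-0.06,0,0,0,0],[-1,0,-0.08,0,0,0,0],[-1,0,-0.095,0,0,0,0]]]'
python3 -c "
from h import *
meas()"
```

```text
clock: 15.18
tool_pos: [573.2, 196.6, 30.6]
tool_rot: [3.141, -0.0, 1.658]
force: [3.9, 1.9, -1.1]
opening: -0.1
gripper_force: 2.2
clock: 15.8
tool_pos: [554.3, 195.0, 30.6]
tool_rot: [3.141, -0.0, 1.658]
force: [4.7, 2.4, -1.6]
opening: -0.0
gripper_force: 2.6
clock: 16.42
tool_pos: [535.4, 193.5, 30.6]
tool_rot: [3.141, -0.0, 1.658]
force: [5.3, 2.2, -2.4]
opening: -0.1
gripper_force: 2.8
tcp g [[-39.4   1. ]] [535.4 193.5  30.6] F [ 5.3  2.2 -2.4]
wrist blocktop 4974 x [-88.8 -74.5 -62.5] y [-11.1  12.2  31.3] z [39.  40.  44.1]
wrist ridge 759 x [-77.  -74.8 -72.8] y [-5.5 13.7 31.2] z [42.9 43.8 44.8]
wrist paddle 1707 x [-59.6 -55.  -27.3] y [-2.2 12.9 31.6] z [50.3 51.8 53.3]
top blocktop 52 x [-89.7 -79.1 -64.7] y [-28.6 -14.9  29.9] z [38.5 42.2 45.9]
top ridge 23 x [-90.1 -78.4 -68.8] y [-28.5 -11.3  29.2] z [42.8 44.4 46.1]
top clip 20 x [-107.8 -100.8  -93.8] y [33.6 40.4 46. ] z [30.7 36.2 41. ]
side blocktop 110 x [-91.  -78.2 -63.6] y [-29.9  -0.5  30.3] z [38.3 41.3 46. ]
side ridge 44 x [-91.3 -77.7 -67. ] y [-28.5   2.7  30.6] z [42.8 43.8 46.5]
side paddle 29 x [-61.7 -55.2 -33.5] y [-8.8 11.4 30.3] z [49.7 52.  53.8]
side clip 22 x [-108.9 -101.9  -94.5] y [33.7 40.9 47.4] z [28.5 35.3 38.4]
```

```bash
python3 -m creep '[[[-1,0,-0.015,0,0,0,0],[-1,0,-0.035,0,0,0,0],[-1,0,-0.055,0,0,0,0],[-1,0,-0.075,0,0,0,0],[-1,0,-0.09,0,0,0,0]]]'
python3 -m creep '[[[-1,0,-0.01,0,0,0,0],[-1,0,-0.02,0,0,0,0],[-1,0,-0.025,0,0,0,0],[-1,0,-0.025,0,0,0,0]]]'
python3 - <<'E'
from h import *
meas()
w=load('wrist'); save(w,'w5.png',k=1.5)
E
```

```text
clock: 17.2
tool_pos: [517.9, 191.9, 30.9]
tool_rot: [3.14, -0.0, 1.658]
force: [6.0, 3.4, -1.8]
opening: 0.2
gripper_force: 3.2
clock: 17.7
tool_pos: [512.9, 191.4, 30.8]
tool_rot: [3.14, -0.0, 1.658]
force: [5.8, 3.9, -0.8]
opening: 0.2
gripper_force: 2.9
tcp g [[-62.    0.9]] [512.9 191.4  30.8] F [ 5.8  3.9 -0.8]
wrist blocktop 4999 x [-111.3  -97.   -85.1] y [-11.2  12.1  31.3] z [39.  40.  44.1]
wrist ridge 758 x [-99.5 -97.4 -95.4] y [-5.5 13.7 31.2] z [42.9 43.8 44.8]
wrist paddle 1711 x [-82.2 -77.6 -50. ] y [-2.2 12.8 31.5] z [50.3 51.8 53.4]
wrist clip 13 x [-102.8  -93.8  -92.2] y [45.6 47.1 47.4] z [28.3 29.6 33.8]
top blocktop 36 x [-111.8 -103.1  -91.4] y [-29.4 -19.4  26.9] z [38.9 42.  45.9]
top ridge 16 x [-110.5 -104.   -92.8] y [-29.6 -14.5  26.9] z [42.6 44.7 46.6]
side blocktop 116 x [-112.2 -100.4  -86.9] y [-30.1   0.3  31.1] z [38.6 41.7 46.1]
side ridge 42 x [-110.4  -97.9  -89.4] y [-30.4  -0.5  29.3] z [42.6 44.3 46.8]
side paddle 21 x [-82.7 -77.8 -56.4] y [-3.7 11.9 30.3] z [49.8 51.6 53.9]
side clip 20 x [-108.2 -101.4  -94. ] y [33.9 40.8 46.4] z [30.7 34.1 37.3]
```

View pics/w5.png

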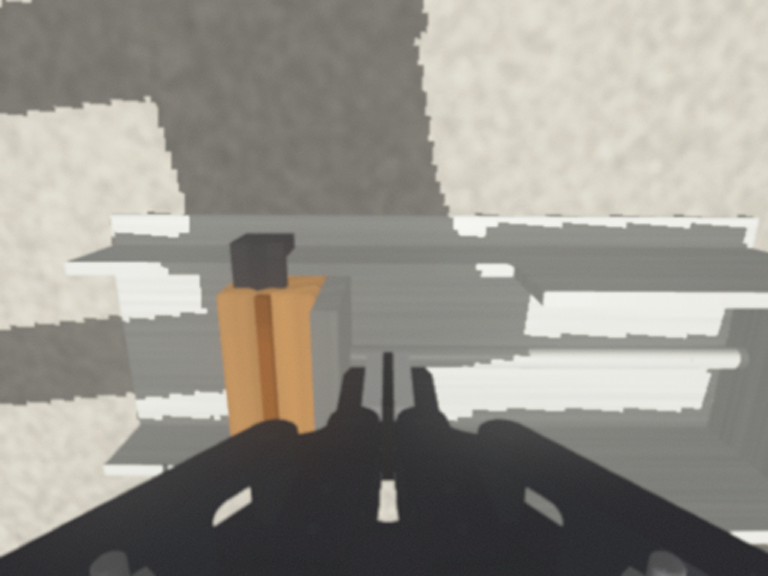

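The view shows the block ridge at (264,350) nearly at the clip (262,260). I'll measure both in this close view.

```bash
python3 - <<'E'
from h import *
w=load('wrist');P=cloud(w);z=P[...,2]
g=gc(P.reshape(-1,3)).reshape(*z.shape,2)
m=region(P,222,228,300,290)&(z>30.5)&(w['frame'].max(2)<110)&(g[...,1]>32); pr('clip',m,P)
x=g[m][:,0];zz=z[m]
for a in np.arange(-111,-88,1.): 
    k=(x>=a)&(x<a+1)
    if k.any(): print(a,np.median(zz[k]).round(1),np.percentile(zz[k],90).round(1),end='; ')
t=m&(z>35.2); pr('\nclip ridge',t,P)
h=(abs(x+100)<9)
A=[(p,np.median(zz[(x>=p-1)&(x<p+1)])-33.5) for p in np.arange(-105,-95,.5)]; A=np.array(A); A[:,1]=A[:,1].clip(0); print('centroid',(A[:,0]*A[:,1]).sum()/A[:,1].sum())
E
```

```text
clip 1116 x [-108.   -99.5  -92.3] y [34.  41.1 47.2] z [32.6 34.2 36.5]
-109.0 33.4 34.1; -108.0 33.9 34.4; -107.0 33.9 34.5; -106.0 33.8 34.7; -105.0 33.9 34.6; -104.0 34.1 34.6; -103.0 34.6 35.2; -102.0 35.6 36.4; -101.0 36.4 37.3; -100.0 36.0 37.0; -99.0 35.0 36.1; -98.0 34.0 35.1; -97.0 33.9 34.5; -96.0 33.9 34.7; -95.0 33.9 34.5; -94.0 33.9 34.7; -93.0 33.5 34.5; 
clip ridge 212 x [-102.1 -100.   -97.9] y [34.  40.6 46.9] z [35.3 36.  37.4]
centroid -100.3096403974456
```

```bash
python3 -m creep '[[[-1,0,-0.006,0,0,0,0],[-1,0,-0.01,0,0,0,0],[-1,0,-0.014,0,0,0,0],[-1,0,-0.014,0,0,0,0],[-1,0,-0.014,0,0,0,0]]]'
cat >> h.py <<'E'
def ridge():
    print(bot.sense()['tool_pos'].round(1),bot.sense()['force'].round(1))
    for _ in range(2):
        w=snap('wrist');P=cloud(w);z=P[...,2];g=gc(P.reshape(-1,3)).reshape(*z.shape,2);hsv=cv2.cvtColor(w['frame'],cv2.COLOR_RGB2HSV)
        b=(abs(g[...,1])<32)&(g[...,0]>-175)&(g[...,0]<70)&(hsv[...,1]>90)&(hsv[...,0]<25)&(z>42.5)&(z<47); pr('ridge',b,P); print(g[b][:,0].mean())
        m=(abs(g[...,1]-41)<6)&(abs(g[...,0]+100)<7)&(z>35.0)&(z<39)&(w['frame'].max(2)<120); pr('clip ridge',m,P); print(g[m][:,0].mean())
E
python3 -c "
from h import *
ridge()"
```

```text
clock: 18.48
tool_pos: [510.2, 191.2, 30.8]
tool_rot: [3.14, -0.0, 1.658]
force: [5.7, 3.9, -2.2]
opening: -0.0
gripper_force: 3.1
[510.2 191.2  30.8] [ 5.7  3.9 -2.2]
ridge 758 x [-102.3 -100.1  -98.1] y [-5.6 13.9 31.3] z [42.9 43.9 44.8]
-100.09893462089853
clip ridge 248 x [-102.8  -99.9  -95.1] y [35.4 41.5 46.9] z [35.1 35.8 37.3]
-99.84971504218687
ridge 757 x [-102.2 -100.1  -98.1] y [-5.7 13.9 31.2] z [42.8 43.9 44.8]
-100.09587729894248
clip ridge 242 x [-103.   -99.9  -95.6] y [35.2 41.2 46.9] z [35.1 35.7 37.1]
-99.96736221625076
```

The ridges agree within 0.2 mm. I'll ease the paddle back, with the finger staying in contact.

```bash
python3 -m creep '[[[-1,0,0.01,0,0,0,0],[-1,0,0.025,0,0,0,0],[-1,0,0.045,0,0,0,0],[-1,0,0.065,0,0,0,0],[-1,0,0.085,0,0,0,0]]]'
python3 -m creep '[[[-1,0,0.02,0,0,0,0],[-1,0,0.04,0,0,0,0],[-1,0,0.06,0,0,0,0],[-1,0,0.08,0,0,0,0],[-1,0,0.1,0,0,0,0]]]'
python3 -m creep '[[[-1,0,0.02,0,0,0,0],[-1,0,0.04,0,0,0,0],[-1,0,0.06,0,0,0,0],[-1,0,0.08,0,0,0,0],[-1,0,0.1,0,0,0,0]]]'
python3 -c "
from h import *
s=bot.sense();print(gc(s['tool_pos']),s['force'])"
```

```text
clock: 19.2
tool_pos: [526.9, 192.6, 30.8]
tool_rot: [3.141, -0.0, 1.658]
force: [3.4, 3.4, 1.2]
opening: 0.1
gripper_force: 2.1
clock: 19.82
tool_pos: [546.7, 194.0, 30.5]
tool_rot: [3.142, 0.0, 1.658]
force: [3.5, 1.2, 2.1]
opening: 0.0
gripper_force: 1.9
clock: 20.45
tool_pos: [566.4, 195.7, 30.3]
tool_rot: [-3.141, 0.0, 1.658]
force: [2.6, -0.1, 2.3]
opening: -0.1
gripper_force: 1.5
[[-8.28263811  0.55924243]] [ 2.60196441 -0.07718266  2.33854892]
```

```bash
python3 -m creep '[[[-1,0,0.02,0,0,0,0],[-1,0,0.04,0,0,0,0],[-1,0,0.06,0,0,0,0],[-1,0,0.08,0,0,0,0],[-1,0,0.1,0,0,0,0]]]'
python3 -m creep '[[[-1,0,0.01,0,0,0,0],[-1,0,0.017,0,0,0,0],[-1,0,0.024,0,0,0,0],[-1,0,0.031,0,0,0,0],[-1,0,0.038,0,0,0,0]]]'
python3 -m creep '[[[-1,0,0.007,0,0,0,0],[-1,0,0.014,0,0,0,0],[-1,0,0.02,0,0,0,0],[-1,0,0.025,0,0,0,0],[-1,0,0.03,0,0,0,0]]]'
python3 -c "
from h import *
meas()"
```

```text
clock: 21.08
tool_pos: [586.3, 197.6, 30.3]
tool_rot: [-3.141, 0.0, 1.658]
force: [2.9, -0.8, -0.3]
opening: 0.3
gripper_force: 1.2
clock: 21.7
tool_pos: [593.7, 198.4, 30.4]
tool_rot: [-3.141, -0.0, 1.658]
force: [2.8, -1.4, -1.7]
opening: -0.1
gripper_force: 1.1
clock: 22.32
tool_pos: [599.7, 198.9, 30.5]
tool_rot: [-3.141, -0.0, 1.658]
force: [-0.6, 0.1, -0.5]
opening: 0.2
gripper_force: 0.0
tcp g [[25.2  0.8]] [599.7 198.9  30.5] F [-0.6  0.1 -0.5]
wrist blocktop 2308 x [-99.  -90.8 -84.9] y [-30.4 -11.3  28.7] z [38.4 39.8 42.3]
wrist ridge 104 x [-100.2  -98.5  -97.3] y [-31.8 -27.5 -18.5] z [42.6 43.5 44.6]
wrist paddle 1585 x [ 0.4  4.4 12.6] y [-4.2 14.6 31.5] z [50.6 51.7 52.7]
wrist clip 109 x [-93.8 -92.6 -91.6] y [34.9 42.8 47.1] z [28.4 30.7 32.6]
top blocktop 101 x [-114.2 -101.8  -89.4] y [-28.6   1.4  31.1] z [38.5 41.4 46.3]
top ridge 37 x [-112.4 -101.8  -89.2] y [-28.3   4.7  30.5] z [42.8 44.8 46.8]
side blocktop 111 x [-115.4 -103.   -87.7] y [-29.8   1.4  30.6] z [39.  41.8 46.1]
side ridge 47 x [-113.9 -100.5  -91.5] y [-28.8   4.4  31.5] z [42.7 44.4 46.5]
side paddle 25 x [-1.5  2.4  9.4] y [-29.1   0.5  29.2] z [49.9 52.5 54.2]
```

The paddle is home and the force has dropped to zero. I'll move to mid-gap, lift out, and check the block from above.

```bash
python3 -m creep '[[[-1,0,0.03,0,0,0,0],[-1,0,0.06,0,0,0,0],[-1,0,0.065,-0.1,0,0,0],[-1,0,0.065,-0.3,0,0,0],[-1,0,0.065,-0.5,0,0,0]]]'
python3 -m creep '[[[-1,0,0,-0.2,0,0,0],[-1,-0.2,-0.2,-0.45,0,0,0],[-1,-0.4,-0.4,-0.45,0,0,0],[-1,-0.4,-0.5,-0.45,0,0,0],[-1,-0.4,-0.5,-0.45,0,0,0]]]'
python3 - <<'E'
from h import *
meas(); ridge(); w=load('wrist'); save(w,'w6.png',k=1.5)
E
```

```text
clock: 23.1
tool_pos: [612.9, 200.0, 132.9]
tool_rot: [3.141, -0.0, 1.658]
force: [0.8, -0.3, -0.5]
opening: 0.3
gripper_force: 0.0
clock: 23.72
tool_pos: [519.8, 111.1, 222.6]
tool_rot: [3.139, -0.0, 1.657]
force: [1.0, -0.1, 0.6]
opening: 0.4
gripper_force: 0.0
tcp g [[-62.1 -79.8]] [519.8 111.1 222.6] F [ 1.  -0.1  0.6]
wrist blocktop 2026 x [-114.3  -99.6  -86. ] y [-30.4   1.3  30.5] z [38.6 39.9 44.2]
wrist ridge 281 x [-102.2 -100.2  -98.2] y [-30.2   1.2  30.9] z [42.8 43.9 45.2]
wrist paddle 595 x [0.1 3.9 7.9] y [-28.6   2.8  30.8] z [50.3 51.7 52.9]
wrist clip 206 x [-107.3 -100.   -92.7] y [35.3 41.  46.3] z [32.7 34.3 36.5]
top blocktop 37 x [-115.  -104.3  -94. ] y [-29.3 -18.3  -7.8] z [38.2 41.3 45.5]
top ridge 16 x [-113.5 -101.2  -93.8] y [-27.6 -18.4  -8.5] z [42.8 43.7 46.1]
top clip 18 x [-107.9 -100.9  -93.8] y [35.3 40.8 46.3] z [29.4 34.7 40.3]
side blocktop 105 x [-116.  -103.1  -90. ] y [-28.4   2.7  30. ] z [38.7 42.1 45.8]
side ridge 44 x [-116.1 -102.   -90.6] y [-28.7  -7.6  28.8] z [42.6 44.  46.4]
side paddle 28 x [-1.2  4.   9. ] y [-30.   -1.7  28.7] z [49.9 52.4 54. ]
side clip 20 x [-108.9 -103.3  -93.7] y [34.5 43.1 47.3] z [28.1 35.5 38.8]
[520.9 112.  221.3] [ 0.3  0.2 -0.7]
ridge 281 x [-102.2 -100.2  -98.2] y [-30.3   0.   30.4] z [42.7 43.9 45.1]
-100.19222977251385
clip ridge 55 x [-105.1 -100.1  -94.5] y [35.8 41.2 46.4] z [35.2 35.9 37. ]
-100.06197227449037
ridge 287 x [-102.2 -100.2  -98.2] y [-30.2   0.1  30.4] z [42.8 43.8 45. ]
-100.20003854389671
clip ridge 56 x [-103.5 -100.1  -95. ] y [35.1 40.4 46.5] z [35.1 35.7 37.3]
-99.87565063453205
```

View pics/w6.png

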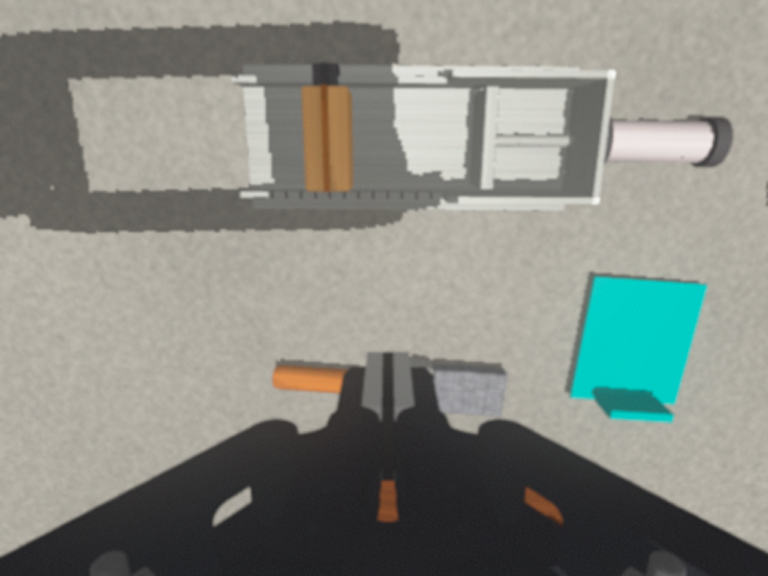

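The paddle is home (front 0.1, seen at (488,137)) and the block ridge at (325,137) is level with the clip at (326,74), both at x ≈ -100.1. One last look at the lid on the board.

```bash
python3 - <<'E'
from h import *
w=load('side'); save(w,'s7.png',(150,110,400,280),3.1)
E
```

```text
(no output)
```

View pics/s7.png

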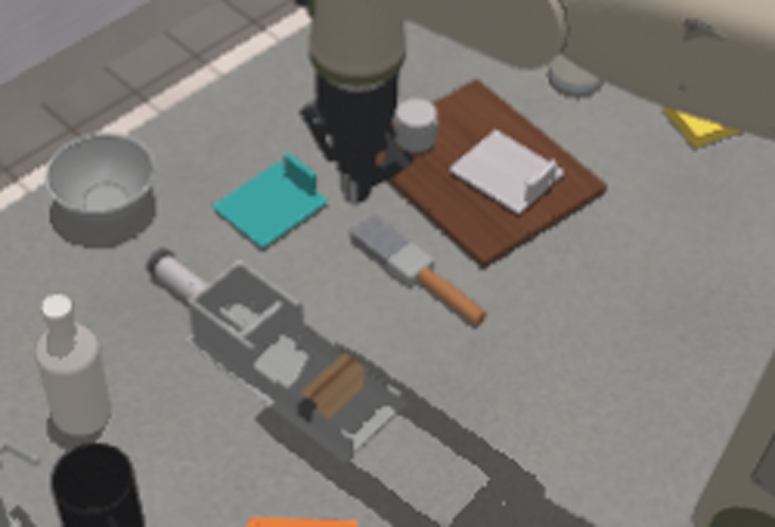

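The lid lies flat and tab up on the board at (507,170), clear of the tin at (415,125). The brush and the other things look undisturbed and the arm is free, so I hand the job in.

```bash
python3 -c "
from station import bot
print(bot.sign_off())"
```

```text
the job is handed in; nothing more can be done
None
```

The job is handed in at about 24 s: the lid lies flat and right way up on the board, the block's ridge is level with the clip to about 0.3 mm, and the paddle was eased back home.

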